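Load the parts box and hold its lid at 60 degrees

TASK

The left-hand compartment of the open parts box holds nails: put the steel cabinet knob into the middle compartment and the steel bar pull into the right-hand one (seen from the robot); leave the tin, the cup and the roll of tape where they stand. Then swing the lid, which leans open at the back, forward until it is 60 degrees open (0 is shut, 90 upright) and hold it still there with the fingers so that I can screw on its stay. Finish while still holding it: let go and it falls shut.

Things in the scene. Friction and masses are not known exactly. Their poses are not given: they have to be found in the camera images.
- partsbox: Yellow plastic small-parts box, fixed to the table, 104 (x) x 160 (y) mm, walls 3 mm thick, rim 55 mm above the table; origin at the centre of its underside, front (own -x) towards the robot, own +y to the robot's left. Three compartments side by side along y, parted by 4 mm dividers 46 mm high at y = -30 and +30 mm. Lid hinged at the back, leaning open past upright at the start.
- middle_pocket (a point): centre of the floor of the middle compartment, 5 mm above the table; axes as the box. The compartment is 98 mm long (x) and 56 mm wide (y); the outer two are 98 by 45 mm. A few nails lie in the left-hand one (own +y).
- right_pocket (a point): centre of the floor of the right-hand compartment (own -y side), 54.5 mm from the middle one, 5 mm above the table, 98 mm long (x) and 45 mm wide (y); axes as the box
- lid_hinge (a point): point on the lid's hinge line at its middle, 56.5 mm behind the box's centre and 55 mm above the table; the hinge line runs along the box's y; axes as the box
- partsbox_lid (a joint): angle of the lid in rad: 0 shut, grows as it opens, 1.05 is 60 degrees, 1.57 upright, stop at 1.92. No spring, hardly any friction, lid about 0.36 kg; it balances at about 1.3: above that it falls open on the stop, below it falls shut.
- lid_edge (a point): Middle of the lid's free edge, 110 mm from the hinge line, halfway through the lid's 19 mm depth; turns with the lid: -x from hinge to edge, +z out of its outer face. The lid is a shallow tray 162 mm long, walls 3 mm thick, outer face 19 mm from the hinge line along +z: pinch it across 19 mm. At y = -15 to 15 mm a fixed latch plate 4 mm thick on the front rim reaches 8 mm further to -z.
- knob: Turned steel cabinet knob standing on its foot, 38 mm high, 60 g; origin at the centre of its underside, z along its axis. Foot 26 mm across, neck 14 mm, round head 32 mm across from 21 to 33 mm height, narrowing to 22 mm on top.
- knob_mid (a point): point on the knob's axis, 19 mm above its foot
- pull: Steel bar pull (cabinet handle) standing on its two feet, 36 mm high, 70 g; origin at table level under its centre, long axis = own x. Bar 76 mm long, 12 mm wide (own y), 10 mm thick, from 26 to 36 mm height, on two round 9 mm posts at x = -28 and +28 mm with 16 mm feet.
- pull_mid (a point): centre of the pull, 19 mm above its feet
- tin: bystander: small lever-lid tin, 71 mm across, 71 mm high; origin at the centre of its underside
- paper_cup: bystander: white paint-stained cup, 70 mm across, 77 mm high; origin at the centre of its underside
- tape: bystander: lying roll of tape, 92 mm across, 30 mm high; origin at the centre of its underside
There are look-alikes about, which are no part of the job. Leave any orange look-alike of the pull alone.

How it is judged:
By the outcome, as a careful person would: the job done as asked, in the order asked, and still so for the second after the job is handed in, while the arm keeps its last pose, push and grip.
It also fails if it takes over 61 s, if anything falls off the work surface, if the arm or the gripper's body presses on something with over 40 N, if the wrist force passes 120 N, or if a joint passes its speed limit or range.

ROBOT

A 7-joint arm with a two-finger parallel gripper is mounted at the origin on a cart in front of the work surface, level with it; the furniture and walls round the work are solid. World frame = base frame: x ahead of the robot, y to its left, z up, the work surface at z = 0. Lengths are in m, angles in rad, forces in N, time in s.
With the tool pointing down it reaches from about 0.425 to 0.925 m from the base axis. Payload 6.8 kg.
Tool frame: the origin (TCP) lies on the centre line of the jaws, within the pads' length; the fingertips stand 14 mm ahead of it and the grasp point (between the pads) lies 5 mm behind it; z points along the fingers, y is the line along which they close (so a half turn about z gives the same grasp; the last joint's range is limited). The gripper opens to 85 mm and grips with 20 to 120 N. Pads are 22 mm wide; open, the fingers measure 114 mm over their backs; the gripper's body (76 mm by 85 mm) begins 54 mm behind the grasp point. The pads swing forward as they close: fully open they stand 13 mm farther back than shut.
Start: joints at [-1.373, 0.477, 0.022, 1.555, -0.011, 1.109, -0.083], TCP at [0.203, 0.644, 0.245] pointing down, gripper open.
Joint ranges: [-2.96, 2.96], [-0.34, 2.1], [-1.41, 1.46], [0.24, 2.44], [-1.37, 4.51], [0.17, 1.92], [-2.96, 2.96]. Speed limits (rad/s): [2.39, 2.39, 3.14, 3.14, 3.14, 3.14, 3.14].

INTERFACE

Orientations are given as a unit quaternion [w, x, y, z].
In Python, from station import bot gives the robot as it stands. The module is installed in compiled form; this text tells all that it offers.
- The arm moves only by the tool drive_tool, never from a script. Its argument "commands" is a list of rows, each an object with "hand": the opening, from 0 (shut) to 1 (fully open); "translation": the shift along the world's x, y, z in mm, a list of three; "angular": the turn, a rotation vector about the world's x, y, z in rad, a list of three. In form: [{"hand": hand, "translation": [tx, ty, tz], "angular": [ax, ay, az]}, ...]. A call has 1 to 12 rows; each row is the pose to reach, as a shift and turn from the pose commanded when the call began; what a row does not reach only later rows make up. A row lasts 1/8 s, in which the tool goes at most 62.5 mm and 10.7 degrees, less where a joint would pass 70% of its speed; a pose out of reach is approached as far as the arm can. A call with a gripper value outside its range is refused whole. The fingers move at their own pace and stop on an object; "force" is the grip in N (left out, the last holds). Time passes only in rows, so rows that repeat a pose let the fingers close. It gives the time, the measured TCP pose, the force, the opening and the grip force at its end, in the units of the state.
- bot.get_obs(): the state, without advancing time (a new reading comes with each control period).
- bot.read_camera(name): name is "scene" or "top"; returns the picture (384x512x3 uint8, red, green, blue); there is no depth.
- bot.camera_model(name): a dict with "fx", "fy", "cx", "cy" (pixels), "view" (4x4, takes a point from world to camera coordinates). Camera axes: x right, y up, looking along -z (the intrinsics and any distortion apply to the point x, -y, -z); pixel columns grow to the right and rows downward; lengths in m; the calibration is good to about 2 mm. A picture is of the moment at which its call begins. camera_model takes no time and is no camera call.
- bot.hand_in(): hands the job in; it is judged then, once.
Trained networks look in the newest picture that a camera, given by its name, has taken for a name from the list of things; names that differ only in an ending like _2 or _b are one class to them, and where a whole thing is asked for, a point or a joint stands for the part that bears it (a point fixed in the world has none). Each returns a list of dicts, best first, with "score" (0 to 1); they miss things now and then, are a little off and sometimes report something else, mostly with a low value. They report only what shows in the picture. A call takes as long as a camera call. They do not tell look-alikes from the thing itself.
- bot.find_in(camera, query): "position" ([column, row] in pixels, amid what is visible of it).
- bot.outline_of(camera, query): "pixels" (384x512 bool, what is visible of it) and "position" ([column, row] in pixels, amid what is visible of it).
The state is a dict: "t": time; "q": joint angles; "joint_vel": joint speeds; "joint_torque": joint torques, N m; "eef_pos": TCP position; "tool_rot": TCP orientation; "contact_force": force on the tool from outside, world axes, zero at the start; "torque": the same for the moment, N m; "gripper_width": opening from 0.0 (shut) to 1.0 (fully open); "grasp_force": force on a finger pad.
Only numpy, scipy, OpenCV 4.12 (cv2) and the standard library are available. Lean on these libraries where they do the work, as an engineer would, in place of code of your own. Each camera call takes 0.05 s, during which the arm holds its last target. There are 200 camera calls.

## Working session

There is one attempt and no reset: what is moved stays moved. The work goes in short steps, Python scripts to look and compute and a tool call to move; the robot and the scene stay as the last step left them, time stands still between calls to the robot, and variables do not carry over. Pictures are saved under pics/ and viewed, at most 10 in all, crops included, and the job is handed in when it is done.

Besides the shell and the picture viewer there is one more tool, called after ">>>" in YAML: its name, and indented under it one key for each argument. drive_tool: Moves the arm, as the interface text tells. Its arguments: {"type":"object","properties":{"commands":{"type":"array","items":{"type":"object","properties":{"hand":{"type":"number"},"translation":{"type":"array","items":{"type":"number"}},"angular":{"type":"array","items":{"type":"number"}}}}},"force":{"type":"number"}},"required":["commands"]}

```bash
mkdir -p pics; cat > h.py <<'E'
import numpy as np, cv2
from station import bot
def ray(cam,px):
    m=bot.camera_model(cam);V=np.array(m["view"]);R=V[:3,:3];o=-R.T@V[:3,3]
    d=np.array([(px[0]-m["cx"])/m["fx"],-(px[1]-m["cy"])/m["fy"],-1.]);return o,R.T@d
def at(cam,px,z):
    o,d=ray(cam,px);return o+d*(z-o[2])/d[2]
def proj(cam,p):
    m=bot.camera_model(cam);V=np.array(m["view"]);c=V[:3,:3]@np.array(p)+V[:3,3]
    return np.array([m["cx"]+m["fx"]*c[0]/-c[2],m["cy"]+m["fy"]*-c[1]/-c[2]])
E
python3 - <<'E'
from h import *
for c in("scene","top"):
    im=bot.read_camera(c);cv2.imwrite(f"pics/{c}0.png",cv2.resize(im[:,:,::-1],(800,600)))
    m=bot.camera_model(c);print(c,{k:(v if k!="view" else np.round(v,3).tolist()) for k,v in m.items()})
    for q,z in(("knob",.03),("pull",.036),("partsbox",.055),("partsbox_lid",.1),("tin",.071),("paper_cup",.077),("tape",.03)):
        for r in bot.find_in(c,q): print(c,q,np.round(r["position"],1),round(r["score"],2),np.round(at(c,r["position"],z),3))
o=bot.get_obs();print({k:np.round(v,3).tolist() for k,v in o.items()})
E
```

```text
scene {'fx': 375.21494170273746, 'fy': 375.21494170273746, 'cx': 254.86437579586325, 'cy': 196.0782723975991, 'view': [[0.763, -0.647, 0.0, -0.413], [0.505, 0.596, 0.624, -0.267], [-0.403, -0.476, 0.782, -0.95], [0.0, 0.0, 0.0, 1.0]]}
scene knob [276.8 230.7] 0.56 [ 0.487 -0.159  0.03 ]
scene pull [249.6 207.1] 0.66 [ 0.479 -0.05   0.036]
scene pull [297.3 271.9] 0.58 [ 0.439 -0.289  0.036]
scene pull [345.5 280.2] 0.47 [ 0.516 -0.384  0.036]
scene partsbox [237.  152.8] 0.73 [0.579 0.132 0.055]
scene partsbox_lid [249.  135.5] 0.91 [0.629 0.132 0.1  ]
scene partsbox_lid [155.8 166.3] 0.5 [0.334 0.207 0.1  ]
scene tin [332.8 227.6] 0.58 [ 0.589 -0.267  0.071]
scene paper_cup [154.8 169.5] 0.73 [0.333 0.219 0.077]
scene paper_cup [238.7 148.4] 0.4 [0.582 0.126 0.077]
scene tape [302.9 206. ] 0.81 [ 0.604 -0.145  0.03 ]
top {'fx': 413.48465136941024, 'fy': 413.48465136941024, 'cx': 246.1483681535219, 'cy': 183.49845054274346, 'view': [[0.009, -1.0, 0.012, -0.066], [0.983, 0.011, 0.184, -0.539], [-0.184, 0.01, 0.983, -1.362], [0.0, 0.0, 0.0, 1.0]]}
top pull [243.6 200.8] 0.68 [ 0.482 -0
[... 226 characters left out ...]
1  ]
top tin [307.1 163.4] 0.72 [ 0.607 -0.267  0.071]
top tin [271.6 196.9] 0.65 [ 0.491 -0.146  0.071]
top tin [186.4 168.5] 0.18 [0.585 0.142 0.071]
top paper_cup [151.1 238.4] 0.78 [0.349 0.248 0.077]
top paper_cup [185.3 172.1] 0.22 [0.571 0.145 0.077]
top tape [263.9 151.1] 0.67 [ 0.66  -0.122  0.03 ]
{'t': 0.8, 'q': [-1.373, 0.477, 0.022, 1.555, -0.012, 1.109, -0.083], 'joint_vel': [-0.0, 0.001, 0.0, -0.001, 0.001, 0.0, -0.001], 'joint_torque': [-0.002, -59.626, 1.606, -28.153, 0.013, 0.002, -0.0], 'eef_pos': [0.203, 0.644, 0.245], 'tool_rot': [-0.0, 0.152, 0.988, 0.0], 'contact_force': [-0.406, 0.507, 0.447], 'torque': [-0.025, 0.053, 0.005], 'grasp_force': 0.0, 'gripper_width': 1.0}
```

View pics/top0.png

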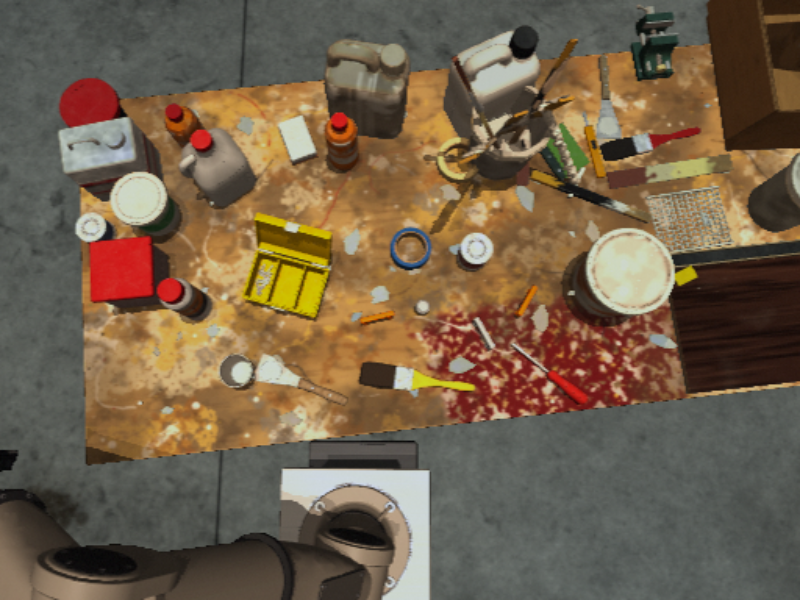

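View pics/scene0.png

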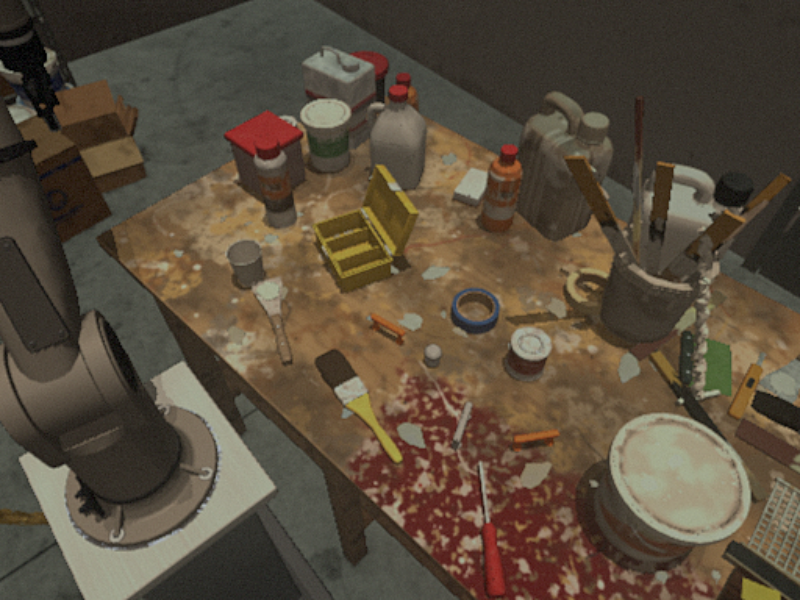

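The top view (800x600 scale) shows the box at about (290,275), its lid at the back, the steel knob at (422,308) and the steel pull at (484,333). Orange look-alikes are at (377,318) and (527,300). Next I'll refine the positions with zoomed crops and outlines.

```bash
python3 - <<'E'
from h import *
ims={c:bot.read_camera(c) for c in("scene","top")}
def crop(c,x,y,w,h,s): return cv2.resize(ims[c][y:y+h,x:x+w,::-1],None,fx=s,fy=s,interpolation=cv2.INTER_CUBIC)
a=crop("top",148,128,80,84,5);b=crop("scene",195,98,80,84,5)
c=crop("top",255,182,80,36,5);d=crop("scene",260,212,80,36,5)
cv2.imwrite("pics/crop.png",np.vstack([np.hstack([a,b]),np.hstack([c,d])]))
for c in("top","scene"):
    for q,z in(("knob",.027),("pull",.036)):
        for r in bot.outline_of(c,q):
            p=np.argwhere(r["pixels"])[:,::-1]
            w=np.array([at(c,x,z)[:2] for x in p]);m=w.mean(0);l,v=np.linalg.eigh(np.cov((w-m).T))
            print(c,q,round(r["score"],2),len(p),np.round(r["position"],1),np.round(m,4),"len",np.round(np.sqrt(l*12),3),"yaw",np.round(np.degrees(np.arctan2(v[1,1],v[0,1])),1))
E
```

```text
top knob 0.39 68 [272.1 197.8] [ 0.5004 -0.1446] len [0.027 0.029] yaw 129.6
top pull 0.64 72 [312.7 216.7] [ 0.4372 -0.2814] len [0.014 0.069] yaw -152.0
top pull 0.62 87 [339.7 193.4] [ 0.5113 -0.3719] len [0.015 0.073] yaw 148.7
scene knob 0.64 145 [276.9 226.6] [ 0.4973 -0.1468] len [0.029 0.045] yaw -142.6
scene pull 0.75 178 [342.6 280.8] [ 0.5124 -0.3804] len [0.02  0.077] yaw 151.6
scene pull 0.7 100 [248.9 207.5] [ 0.4693 -0.0525] len [0.02  0.077] yaw 102.5
scene pull 0.57 168 [297.8 273.3] [ 0.4343 -0.2851] len [0.014 0.084] yaw -150.3
```

View pics/crop.png

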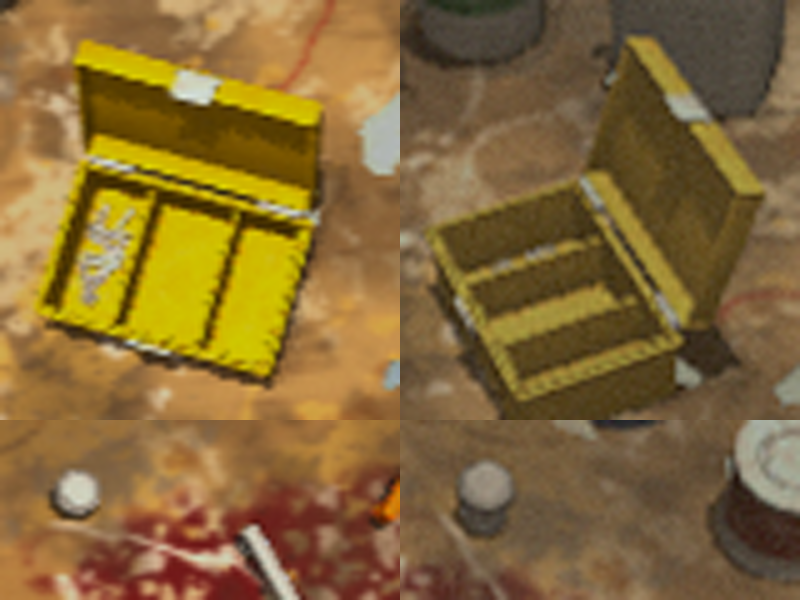

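```bash
cat > fit.py <<'E'
from h import *
from scipy.optimize import least_squares
obs=[("top",40,313,-52,80),("top",270,380,-52,-80),("scene",432,232,-52,80),("scene",522,398,-52,-80),("scene",682,338,52,-80),("top",88,160,56.5,78),("top",318,218,56.5,-81)]
off={"top":(148,128,0),"scene":(195,98,400)}
lid=[("top",80,42,81),("top",322,102,-81),("scene",628,36,81),("scene",762,192,-81)]
def px(c,u,v): o=off[c]; return np.array([(u-o[2]+.5)/5-.5+o[0],(v+.5)/5-.5+o[1]])
def W(p,x,y,z): a=p[2]; return [p[0]+(x*np.cos(a)-y*np.sin(a))/1e3,p[1]+(x*np.sin(a)+y*np.cos(a))/1e3,z/1e3]
f=lambda p:np.concatenate([proj(c,W(p,x,y,55))-px(c,u,v) for c,u,v,x,y in obs])
r=least_squares(f,[.57,.14,-.2],loss="soft_l1");print("box",r.x,"deg",np.degrees(r.x[2]));print(np.round(r.fun.reshape(-1,2),1).tolist())
p=r.x
for z in(0,19):
  for a in(1.9,):
    # lid frame: -x hinge->edge
    X=56.5-110*np.cos(a)+z*np.sin(a);Z=55+110*np.sin(a)+z*np.cos(a)
    print(z,[np.round(proj(c,W(p,X,y,Z))-px(c,u,v),1).tolist() for c,u,v,y in lid])
E
python3 - <<'E'
import fit
from h import *
out=[]
for c,(x,y,w,h),q in(("top",(295,195,30,30),"pull"),("scene",(280,255,40,40),"pull"),("top",(260,187,20,20),"knob"),("scene",(265,212,26,30),"knob")):
    im=bot.read_camera(c)[y:y+h,x:x+w];out.append(cv2.resize(im[:,:,::-1],(400,300) if 0 else (300,300),interpolation=cv2.INTER_CUBIC))
    hsv=cv2.cvtColor(im,cv2.COLOR_RGB2HSV)
    m=((hsv[...,1]<70)&(hsv[...,2]>110)).astype(np.uint8)
    n,l,st,ce=cv2.connectedComponentsWithStats(m)
    for i in range(1,n):
        if st[i,4]<15: continue
        P=np.argwhere(l==i)[:,::-1]+[x,y];z=.036 if q=="pull" else .027
        ww=np.array([at(c,k,z)[:2] for k in P]);mm=ww.mean(0);e,v=np.linalg.eigh(np.cov((ww-mm).T))
        print(c,q,st[i,4],np.round(ce[i]+[x,y],1),np.round(mm,4),np.round(np.sqrt(12*e),3),np.round(np.degrees(np.arctan2(v[1,1],v[0,1])),1))
cv2.imwrite("pics/crop2.png",np.vstack([np.hstack(out[:2]),np.hstack(out[2:])]))
E
```

```text
box [ 0.54385241  0.15326037 -0.24554614] deg -14.068757393980599
[[0.8, -0.3], [0.3, -1.8], [-0.8, -0.3], [0.1, -0.7], [-1.1, 0.2], [0.9, 0.3], [-0.4, 0.3]]
0 [[-1.0, 5.4], [-0.5, 6.0], [-1.3, 0.6], [-4.9, 0.7]]
19 [[1.0, 0.8], [1.1, 1.2], [3.9, 0.6], [0.5, 0.5]]
top pull 79 [309.8 212.7] [ 0.4432 -0.2786] [0.012 0.075] -151.6
scene pull 27 [288.9 261.6] [ 0.4435 -0.2531] [0.007 0.034] 89.7
scene pull 115 [295.8 269.9] [ 0.4407 -0.2818] [0.012 0.077] -150.7
top knob 59 [270.4 195.8] [ 0.5013 -0.1445] [0.026 0.027] -148.3
scene knob 72 [276.8 224.4] [ 0.503  -0.1417] [0.024 0.028] 47.7
```

View pics/crop2.png

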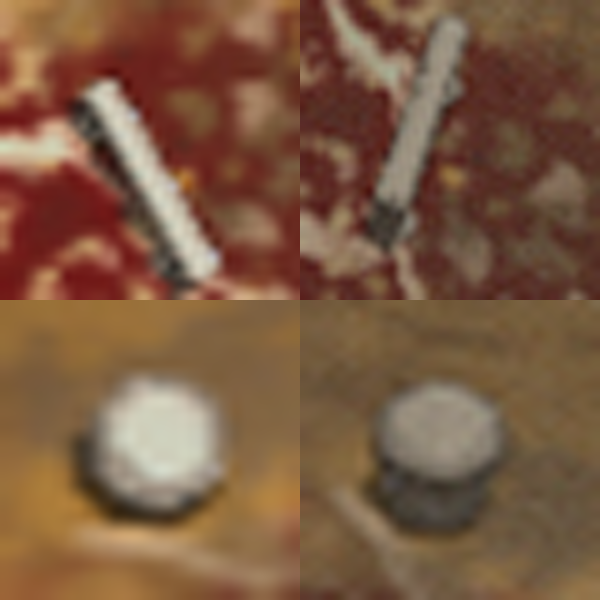

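The pull's centre is about (0.442,-0.280) at yaw 29°, and the knob is at (0.501,-0.143). The box is at (0.544,0.153), yaw -14°. I'll go to the knob now.

>>> drive_tool:
  commands:
    - {"hand": 1, "translation": [197, -394, 0], "angular": [0, 0, -1.51]}
    - {"hand": 1, "translation": [197, -394, 0], "angular": [0, 0, -1.51]}
    - {"hand": 1, "translation": [197, -394, 0], "angular": [0, 0, -1.51]}
    - {"hand": 1, "translation": [197, -394, 0], "angular": [0, 0, -1.51]}
    - {"hand": 1, "translation": [197, -394, 0], "angular": [0, 0, -1.51]}
    - {"hand": 1, "translation": [197, -394, 0], "angular": [0, 0, -1.51]}
    - {"hand": 1, "translation": [197, -394, 0], "angular": [0, 0, -1.51]}
    - {"hand": 1, "translation": [297, -787, -120], "angular": [0, 0, -1.51]}
    - {"hand": 1, "translation": [297, -787, -120], "angular": [0, 0, -1.51]}
    - {"hand": 1, "translation": [297, -787, -120], "angular": [0, 0, -1.51]}
    - {"hand": 1, "translation": [297, -787, -120], "angular": [0, 0, -1.51]}
    - {"hand": 1, "translation": [297, -787, -120], "angular": [0, 0, -1.51]}
  force: 40

```text
t: 2.8
eef_pos: [0.4739, -0.0396, 0.1571]
tool_rot: [0.0, 0.788, 0.616, 0.001]
contact_force: [0.9, -0.2, 0.0]
gripper_width: 0.996
grasp_force: 0.0
```

>>> drive_tool:
  commands:
    - {"hand": 1, "translation": [26, -100, -50], "angular": [0, 0, 0]}
    - {"hand": 1, "translation": [26, -100, -50], "angular": [0, 0, 0]}
    - {"hand": 1, "translation": [26, -100, -50], "angular": [0, 0, 0]}
    - {"hand": 1, "translation": [26, -100, -50], "angular": [0, 0, 0]}

```text
t: 3.3
eef_pos: [0.4993, -0.1375, 0.1073]
tool_rot: [-0.0, 0.788, 0.615, 0.0]
contact_force: [-0.2, 0.3, 0.4]
gripper_width: 1.003
grasp_force: 0.0
```

```bash
python3 - <<'E'
from h import *
out=[]
for c,(x,y,w,h) in(("top",(245,170,50,50)),("scene",(252,190,50,50))):
    im=bot.read_camera(c)[y:y+h,x:x+w];out.append(cv2.resize(im[:,:,::-1],(400,400),interpolation=cv2.INTER_CUBIC))
cv2.imwrite("pics/g1.png",np.hstack(out));print(bot.get_obs()["eef_pos"])
print(proj("top",[.501,-.143,.03]),proj("scene",[.501,-.143,.03]))
E
```

```text
[ 0.49965259 -0.13637264  0.10769513]
[269.97800805 195.7806091 ] [276.65589338 224.44248706]
```

View pics/g1.png

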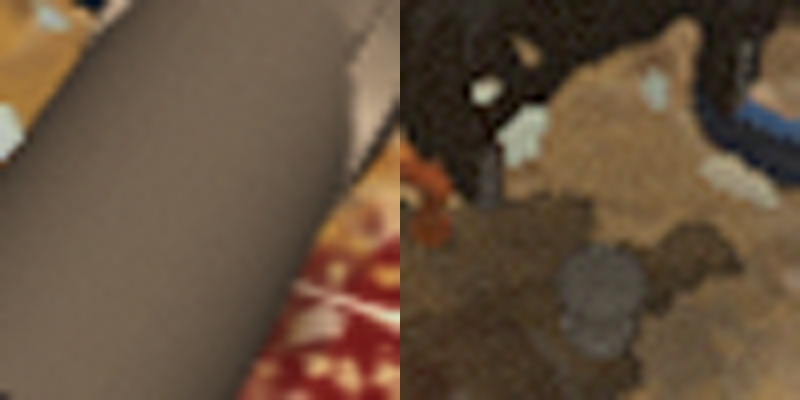

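>>> drive_tool:
  commands:
    - {"hand": 1, "translation": [1, -6, -45], "angular": [0, 0, 0]}
    - {"hand": 1, "translation": [1, -6, -87], "angular": [0, 0, 0]}
    - {"hand": 1, "translation": [1, -6, -87], "angular": [0, 0, 0]}
    - {"hand": 0.25, "translation": [1, -6, -87], "angular": [0, 0, 0]}
    - {"hand": 0.2, "translation": [1, -6, -87], "angular": [0, 0, 0]}
    - {"hand": 0.2, "translation": [1, -6, -87], "angular": [0, 0, 0]}
    - {"hand": 0.2, "translation": [1, -6, -87], "angular": [0, 0, 0]}
    - {"hand": 0.2, "translation": [1, -6, -87], "angular": [0, 0, 0]}
  force: 40

```text
t: 4.4
eef_pos: [0.5011, -0.1441, 0.0215]
tool_rot: [0.0, 0.788, 0.615, 0.001]
contact_force: [-0.8, 1.9, 9.2]
gripper_width: 0.352
grasp_force: 38.8
```

>>> drive_tool:
  commands:
    - {"hand": 0.2, "translation": [0, 0, 60], "angular": [0, 0, 0]}
    - {"hand": 0.2, "translation": [0, 30, 110], "angular": [0, 0, 0]}
    - {"hand": 0.2, "translation": [43, 297, 110], "angular": [0, 0, 0]}
    - {"hand": 0.2, "translation": [43, 297, 110], "angular": [0, 0, 0]}
    - {"hand": 0.2, "translation": [43, 297, 110], "angular": [0, 0, 0]}
    - {"hand": 0.2, "translation": [43, 297, 110], "angular": [0, 0, 0]}
    - {"hand": 0.2, "translation": [43, 297, 110], "angular": [0, 0, 0]}
    - {"hand": 0.2, "translation": [43, 297, 110], "angular": [0, 0, 0]}
    - {"hand": 0.2, "translation": [43, 297, 110], "angular": [0, 0, 0]}

```text
t: 5.52
eef_pos: [0.543, 0.1504, 0.1303]
tool_rot: [0.0, 0.789, 0.614, -0.0]
contact_force: [-0.1, -0.2, 0.0]
gripper_width: 0.355
grasp_force: 40.0
```

```bash
python3 - <<'E'
from h import *
out=[]
for c,(x,y,w,h) in(("top",(148,128,80,80)),("scene",(195,98,80,80))):
    im=bot.read_camera(c)[y:y+h,x:x+w];out.append(cv2.resize(im[:,:,::-1],(400,400),interpolation=cv2.INTER_CUBIC))
cv2.imwrite("pics/g2.png",np.hstack(out));o=bot.get_obs();print(o["eef_pos"],o["gripper_width"],o["q"])
E
```

```text
[0.54316063 0.15039289 0.13038911] 0.35153979033320826 [-0.8139044   0.48761425  0.56425635  1.95592443 -0.35692796  0.79726959
 -0.29766826]
```

View pics/g2.png

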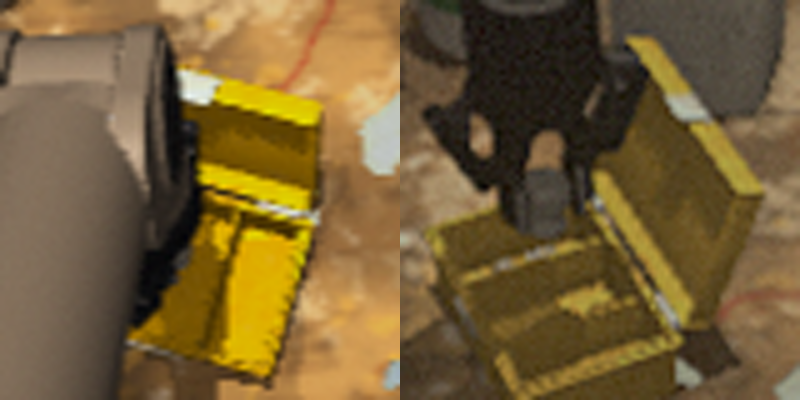

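>>> drive_tool:
  commands:
    - {"hand": 0.2, "translation": [-5, 4, -40], "angular": [0, 0, 0]}
    - {"hand": 0.2, "translation": [-5, 4, -80], "angular": [0, 0, 0]}
    - {"hand": 0.2, "translation": [-5, 4, -102], "angular": [0, 0, 0]}
    - {"hand": 0.2, "translation": [-5, 4, -103], "angular": [0, 0, 0]}
    - {"hand": 0.2, "translation": [-5, 4, -103], "angular": [0, 0, 0]}

```text
t: 6.25
eef_pos: [0.5386, 0.1556, 0.0275]
tool_rot: [0.0, 0.789, 0.615, -0.0]
contact_force: [-0.0, 0.0, -1.2]
gripper_width: 0.354
grasp_force: 40.7
```

>>> drive_tool:
  commands:
    - {"hand": 0.52, "translation": [0, 0, 0], "angular": [0, 0, 0]}
    - {"hand": 0.52, "translation": [0, 0, 0], "angular": [0, 0, 0]}
    - {"hand": 0.52, "translation": [0, 0, 40], "angular": [0, 0, 0]}
    - {"hand": 0.52, "translation": [0, 0, 110], "angular": [0, 0, 0]}
    - {"hand": 0.52, "translation": [0, 0, 110], "angular": [0, 0, 0]}
    - {"hand": 0.7, "translation": [-96, -435, 83], "angular": [0, 0, -0.826]}
    - {"hand": 0.7, "translation": [-96, -435, 83], "angular": [0, 0, -0.826]}
    - {"hand": 0.7, "translation": [-96, -435, 83], "angular": [0, 0, -0.826]}
    - {"hand": 0.7, "translation": [-96, -435, 83], "angular": [0, 0, -0.826]}
    - {"hand": 0.7, "translation": [-96, -435, 83], "angular": [0, 0, -0.826]}
    - {"hand": 0.7, "translation": [-96, -435, 83], "angular": [0, 0, -0.826]}
    - {"hand": 0.7, "translation": [-96, -435, 83], "angular": [0, 0, -0.826]}

```text
t: 7.75
eef_pos: [0.4434, -0.2709, 0.1103]
tool_rot: [-0.0, 0.969, 0.248, -0.0]
contact_force: [0.1, -0.8, 0.0]
gripper_width: 0.703
grasp_force: 0.0
```

>>> drive_tool:
  commands:
    - {"hand": 0.7, "translation": [0, 0, 0], "angular": [0, 0, 0]}
    - {"hand": 0.7, "translation": [0, 0, 0], "angular": [0, 0, 0]}

```text
t: 8.0
eef_pos: [0.4438, -0.269, 0.1103]
tool_rot: [-0.001, 0.969, 0.247, -0.0]
contact_force: [-0.1, 0.9, 0.3]
gripper_width: 0.7
grasp_force: 0.0
```

```bash
python3 - <<'E'
from h import *
out=[]
for c,(x,y,w,h) in(("top",(148,128,80,80)),("scene",(195,98,80,80))):
    im=bot.read_camera(c);a=im[y:y+h,x:x+w];out.append(cv2.resize(a[:,:,::-1],(400,400),interpolation=cv2.INTER_CUBIC))
a=im[235:295,270:330];out.append(cv2.resize(a[:,:,::-1],(400,400)))
cv2.imwrite("pics/g3.png",cv2.resize(np.hstack(out),(800,267)));o=bot.get_obs();print(o["eef_pos"],o["tool_rot"],o["q"])
E
```

```text
[ 0.4447049  -0.26758858  0.11038159] [-6.02956440e-04  9.68598719e-01  2.48628541e-01 -7.63677298e-05] [-0.16853966  0.51221698  0.76337651  2.07893328 -0.52235071  0.7485499
 -0.14212746]
```

View pics/g3.png

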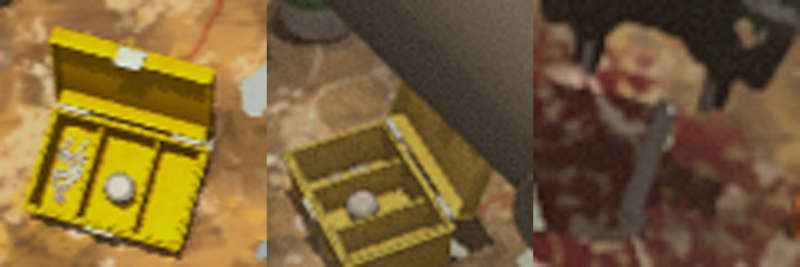

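Knob stands in the middle compartment: top crop (119,187), between the dividers. The gripper straddles the pull, seen at (650,170) in the scene crop.

>>> drive_tool:
  commands:
    - {"hand": 0.7, "translation": [-3, -12, -40], "angular": [0, 0, 0]}
    - {"hand": 0.7, "translation": [-3, -12, -74], "angular": [0, 0, 0]}
    - {"hand": 0.7, "translation": [-3, -12, -74], "angular": [0, 0, 0]}
    - {"hand": 0.05, "translation": [-3, -12, -74], "angular": [0, 0, 0]}
    - {"hand": 0.05, "translation": [-3, -12, -74], "angular": [0, 0, 0]}
    - {"hand": 0.05, "translation": [-3, -12, -74], "angular": [0, 0, 0]}
    - {"hand": 0.05, "translation": [-3, -12, -74], "angular": [0, 0, 0]}
    - {"hand": 0.05, "translation": [-3, -12, -74], "angular": [0, 0, 0]}
    - {"hand": 0.05, "translation": [-3, -12, -74], "angular": [0, 0, 0]}
  force: 40

```text
t: 9.22
eef_pos: [0.442, -0.2816, 0.0378]
tool_rot: [0.0, 0.969, 0.247, 0.001]
contact_force: [-0.1, 1.1, 8.2]
gripper_width: 0.123
grasp_force: 42.0
```

>>> drive_tool:
  commands:
    - {"hand": 0.05, "translation": [0, 0, 60], "angular": [0, 0, 0]}
    - {"hand": 0.05, "translation": [0, 30, 112], "angular": [0, 0, -0.1]}
    - {"hand": 0.05, "translation": [89, 382, 112], "angular": [0, 0, -0.745]}
    - {"hand": 0.05, "translation": [89, 382, 112], "angular": [0, 0, -0.745]}
    - {"hand": 0.05, "translation": [89, 382, 112], "angular": [0, 0, -0.745]}
    - {"hand": 0.05, "translation": [89, 382, 112], "angular": [0, 0, -0.745]}
    - {"hand": 0.05, "translation": [89, 382, 112], "angular": [0, 0, -0.745]}
    - {"hand": 0.05, "translation": [89, 382, 112], "angular": [0, 0, -0.745]}
    - {"hand": 0.05, "translation": [89, 382, 112], "angular": [0, 0, -0.745]}
    - {"hand": 0.05, "translation": [89, 382, 112], "angular": [0, 0, -0.745]}
    - {"hand": 0.05, "translation": [89, 382, 82], "angular": [0, 0, -0.745]}
    - {"hand": 0.05, "translation": [89, 382, 82], "angular": [0, 0, -0.745]}

```text
t: 10.72
eef_pos: [0.5284, 0.0987, 0.1177]
tool_rot: [0.001, 0.992, -0.124, -0.002]
contact_force: [0.5, 0.2, -0.5]
gripper_width: 0.126
grasp_force: 41.0
```

```bash
python3 - <<'E'
from h import *
out=[]
for c,(x,y,w,h) in(("top",(158,128,80,80)),("scene",(200,108,80,80))):
    im=bot.read_camera(c);a=im[y:y+h,x:x+w];out.append(cv2.resize(a[:,:,::-1],(400,400),interpolation=cv2.INTER_CUBIC))
cv2.imwrite("pics/g4.png",np.hstack(out));o=bot.get_obs();print(o["eef_pos"],o["tool_rot"],o["q"],o["gripper_width"])
for p in([.531,.1,.055],):print(proj("top",p),proj("scene",p))
E
```

```text
[0.53009176 0.09907653 0.11937524] [ 8.97801286e-05  9.92343707e-01 -1.23506917e-01 -1.11477096e-05] [-1.03349092  0.6422058   1.00831205  2.03533463 -0.72397973  0.87062773
 -1.43018594] 0.12522530233738435
[198.96930606 185.12476431] [231.53475842 165.4376266 ]
```

View pics/g4.png

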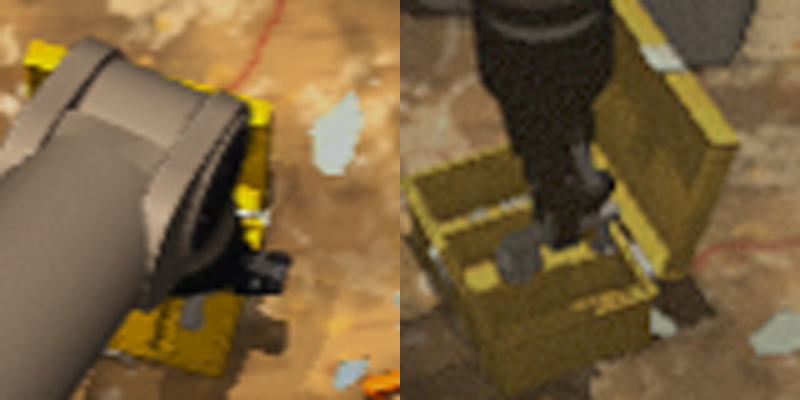

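>>> drive_tool:
  commands:
    - {"hand": 0.05, "translation": [1, 3, -30], "angular": [0, 0, 0]}
    - {"hand": 0.05, "translation": [1, 3, -45], "angular": [0, 0, 0]}
    - {"hand": 0.05, "translation": [1, 3, -58], "angular": [0, 0, 0]}
    - {"hand": 0.05, "translation": [1, 3, -58], "angular": [0, 0, 0]}

```text
t: 11.32
eef_pos: [0.5308, 0.1031, 0.0604]
tool_rot: [0.0, 0.992, -0.123, -0.0]
contact_force: [0.3, -0.6, -0.5]
gripper_width: 0.125
grasp_force: 41.0
```

>>> drive_tool:
  commands:
    - {"hand": 0.05, "translation": [0, -1, -2], "angular": [0, 0, 0]}
    - {"hand": 0.05, "translation": [0, -1, -3], "angular": [0, 0, 0]}
    - {"hand": 0.05, "translation": [0, -1, -3], "angular": [0, 0, 0]}

```text
t: 11.7
eef_pos: [0.5314, 0.1026, 0.058]
tool_rot: [-0.0, 0.992, -0.122, 0.0]
contact_force: [0.3, -0.2, -1.9]
gripper_width: 0.123
grasp_force: 41.1
```

>>> drive_tool:
  commands:
    - {"hand": 0.05, "translation": [0, 0, -2], "angular": [0, 0, 0]}
    - {"hand": 0.05, "translation": [0, 0, -4], "angular": [0, 0, 0]}
    - {"hand": 0.05, "translation": [0, 0, -4], "angular": [0, 0, 0]}

```text
t: 12.08
eef_pos: [0.5311, 0.1027, 0.0536]
tool_rot: [-0.0, 0.993, -0.122, -0.0]
contact_force: [0.0, 0.8, -1.9]
gripper_width: 0.128
grasp_force: 41.8
```

>>> drive_tool:
  commands:
    - {"hand": 0.05, "translation": [0, 0, -3], "angular": [0, 0, 0]}
    - {"hand": 0.05, "translation": [0, 0, -6], "angular": [0, 0, 0]}
    - {"hand": 0.05, "translation": [0, 0, -9], "angular": [0, 0, 0]}
    - {"hand": 0.05, "translation": [0, 0, -9], "angular": [0, 0, 0]}

```text
t: 12.58
eef_pos: [0.5312, 0.1028, 0.0445]
tool_rot: [-0.0, 0.993, -0.122, -0.0]
contact_force: [1.6, 2.7, -2.6]
gripper_width: 0.124
grasp_force: 42.7
```

Clean fit, about 1 mm above the floor. I'll release with a small opening, rise and check.

>>> drive_tool:
  commands:
    - {"hand": 0.05, "translation": [0, 0, -1], "angular": [0, 0, 0]}
    - {"hand": 0.19, "translation": [0, 0, -1], "angular": [0, 0, 0]}
    - {"hand": 0.19, "translation": [0, 0, -1], "angular": [0, 0, 0]}
    - {"hand": 0.19, "translation": [0, 0, 8], "angular": [0, 0, 0]}
    - {"hand": 0.19, "translation": [0, 0, 20], "angular": [0, 0, 0]}
    - {"hand": 0.19, "translation": [0, 0, 60], "angular": [0, 0, 0]}
    - {"hand": 0.3, "translation": [0, 0, 120], "angular": [0, 0, 0]}
    - {"hand": 0.5, "translation": [0, 0, 160], "angular": [0, 0, 0]}
    - {"hand": 0.5, "translation": [0, -60, 200], "angular": [0, 0, 0.19]}
    - {"hand": 0.5, "translation": [0, -120, 200], "angular": [0, 0, 0.38]}
    - {"hand": 0.5, "translation": [0, -120, 200], "angular": [0, 0, 0.57]}

```text
t: 13.95
eef_pos: [0.5303, -0.024, 0.2461]
tool_rot: [0.001, 0.988, 0.156, 0.001]
contact_force: [0.1, 1.3, -0.2]
gripper_width: 0.501
grasp_force: 0.0
```

```bash
python3 - <<'E'
from h import *
out=[]
for c,(x,y,w,h) in(("top",(148,118,90,90)),("scene",(195,98,80,80))):
    im=bot.read_camera(c);a=im[y:y+h,x:x+w];out.append(cv2.resize(a[:,:,::-1],(400,400),interpolation=cv2.INTER_CUBIC))
cv2.imwrite("pics/g5.png",np.hstack(out));o=bot.get_obs();print(o["t"],o["eef_pos"],o["tool_rot"],o["q"])
E
```

```text
14.05 [ 0.53051748 -0.02011305  0.2453476 ] [-4.01638383e-04  9.87693050e-01  1.56403526e-01  4.64562288e-04] [-0.89952447  0.38070557  1.0515897   1.94607238 -0.38629022  1.03303295
 -0.93206364]
```

View pics/g5.png

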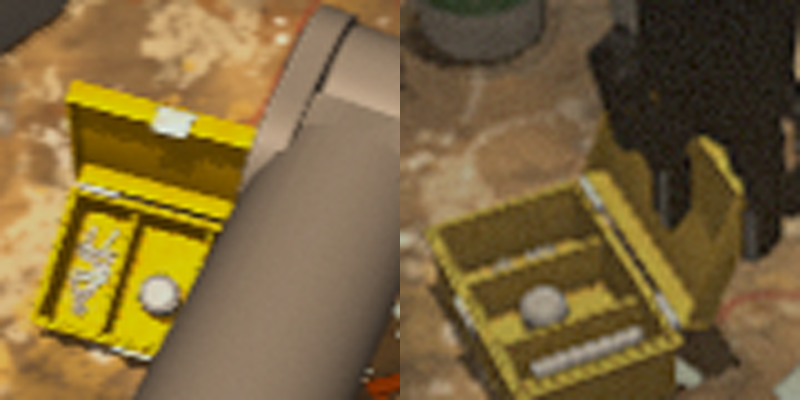

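Both parts are in: the knob at scene crop (545,305) in the middle compartment, the pull at (585,352) in the right-hand one. Now the lid. I'll move above its right half.

>>> drive_tool:
  commands:
    - {"hand": 1, "translation": [117, 101, 0], "angular": [0, 0, 1.01]}
    - {"hand": 1, "translation": [117, 101, 0], "angular": [0, 0, 1.01]}
    - {"hand": 1, "translation": [117, 101, 0], "angular": [0, 0, 1.01]}
    - {"hand": 1, "translation": [117, 101, 0], "angular": [0, 0, 1.01]}
    - {"hand": 1, "translation": [117, 101, 0], "angular": [0, 0, 1.01]}
    - {"hand": 1, "translation": [117, 101, 0], "angular": [0, 0, 1.01]}
    - {"hand": 1, "translation": [117, 101, 0], "angular": [0, 0, 1.01]}
    - {"hand": 1, "translation": [117, 101, 0], "angular": [0, 0, 1.01]}

```text
t: 15.05
eef_pos: [0.6479, 0.084, 0.2443]
tool_rot: [-0.0, 0.789, 0.615, -0.0]
contact_force: [1.5, -0.3, 0.6]
gripper_width: 1.0
grasp_force: 0.0
```

>>> drive_tool:
  commands:
    - {"hand": 1, "translation": [0, 0, -15], "angular": [0.037, 0.15, 0]}
    - {"hand": 1, "translation": [0, 0, -30], "angular": [0.075, 0.301, 0]}
    - {"hand": 1, "translation": [0, 0, -30], "angular": [0.075, 0.301, 0]}
    - {"hand": 1, "translation": [0, 0, -30], "angular": [0.075, 0.301, 0]}

```text
t: 15.55
eef_pos: [0.6482, 0.0835, 0.215]
tool_rot: [-0.121, 0.779, 0.608, -0.095]
contact_force: [-0.0, 0.1, 0.6]
gripper_width: 0.999
grasp_force: 0.0
```

```bash
cat > st.py <<'E'
from h import *
from scipy.spatial.transform import Rotation as R
o=bot.get_obs();q=o["tool_rot"];M=R.from_quat([q[1],q[2],q[3],q[0]]).as_matrix()
a=-.2455;B=np.array([[np.cos(a),-np.sin(a),0],[np.sin(a),np.cos(a),0],[0,0,1]])
print("t",o["t"],"eef",np.round(o["eef_pos"],4),"box",np.round(B.T@(np.array(o["eef_pos"])-[.544,.153,0])*1e3,1),"q",np.round(o["q"],2),"F",np.round(o["contact_force"],1))
Z=B.T@M[:,2];print("zt box",np.round(Z,3),"yt",np.round(B.T@M[:,1],3),"phi",np.arctan2(-Z[0],-Z[2]), "lid a by tool",np.arctan2(-Z[0],-Z[2])+np.pi/2)
E
python3 st.py
```

```text
t 15.55 eef [0.6482 0.0835 0.215 ] box [118.  -42.1 215. ] q [-0.53  0.7   0.61  1.44 -0.45  1.44 -0.09] F [-0.   0.1  0.6]
zt box [-0.303 -0.001 -0.953] yt [ 0.953  0.001 -0.303] phi 0.3079383570680751 lid a by tool 1.8787346838629717
```

>>> drive_tool:
  commands:
    - {"hand": 1, "translation": [-7, 1, -22], "angular": [0, 0, 0]}
    - {"hand": 1, "translation": [-14, 2, -44], "angular": [0, 0, 0]}
    - {"hand": 1, "translation": [-21, 2, -66], "angular": [0, 0, 0]}
    - {"hand": 1, "translation": [-21, 2, -66], "angular": [0, 0, 0]}
    - {"hand": 1, "translation": [-21, 2, -66], "angular": [0, 0, 0]}

```text
t: 16.18
eef_pos: [0.6279, 0.0859, 0.1507]
tool_rot: [-0.121, 0.778, 0.609, -0.094]
contact_force: [0.4, 0.6, 0.3]
gripper_width: 0.999
grasp_force: 0.0
```

```bash
python3 - <<'E'
import st
from h import *
im=bot.read_camera("scene")[88:168,205:285];im2=bot.read_camera("top")[118:208,148:238]
cv2.imwrite("pics/g6.png",np.hstack([cv2.resize(k[:,:,::-1],(400,400),interpolation=cv2.INTER_CUBIC) for k in(im,im2)]))
E
```

```text
t 16.175 eef [0.6279 0.0859 0.1507] box [ 97.7 -44.7 150.7] q [-0.54  0.73  0.58  1.55 -0.47  1.31 -0.06] F [0.4 0.6 0.3]
zt box [-0.302  0.001 -0.953] yt [ 0.953  0.003 -0.302] phi 0.30705638260680596 lid a by tool 1.8778527094017026
```

View pics/g6.png

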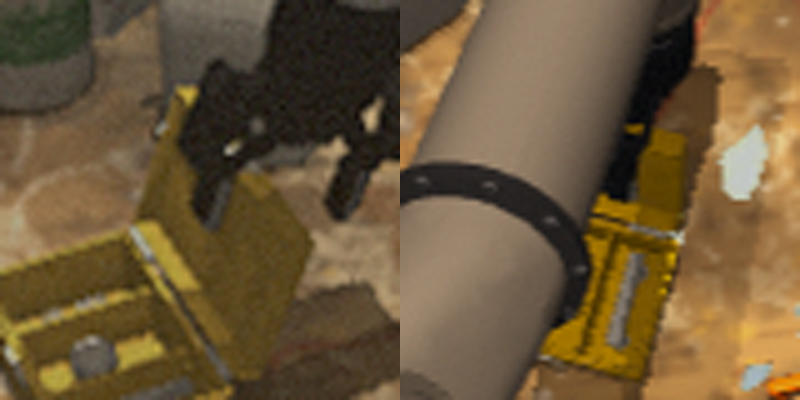

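The fingers straddle the lid, with the inner finger at (215,205) and the outer at (345,190). Closing.

>>> drive_tool:
  commands:
    - {"hand": 0.1, "translation": [0, 0, 0], "angular": [0, 0, 0]}
    - {"hand": 0.1, "translation": [0, 0, 0], "angular": [0, 0, 0]}
    - {"hand": 0.1, "translation": [0, 0, 0], "angular": [0, 0, 0]}
    - {"hand": 0.1, "translation": [0, 0, 0], "angular": [0, 0, 0]}
    - {"hand": 0.1, "translation": [0, 0, 0], "angular": [0, 0, 0]}
    - {"hand": 0.1, "translation": [0, 0, 0], "angular": [0, 0, 0]}
    - {"hand": 0.1, "translation": [0, 0, 0], "angular": [0, 0, 0]}
  force: 35

```text
t: 17.15
eef_pos: [0.6276, 0.0853, 0.1489]
tool_rot: [-0.121, 0.778, 0.609, -0.095]
contact_force: [2.6, -0.1, 0.6]
gripper_width: 0.214
grasp_force: 34.7
```

```bash
python3 st.py
```

```text
t 17.15 eef [0.6276 0.0853 0.1489] box [ 97.5 -45.3 148.9] q [-0.54  0.73  0.58  1.55 -0.47  1.31 -0.06] F [ 2.6 -0.1  0.6]
zt box [-0.304 -0.    -0.953] yt [ 0.953  0.002 -0.304] phi 0.3090832863462441 lid a by tool 1.8798796131411406
```

```bash
python3 -c "
import numpy as np
for d in np.linspace(0,.833,13):
  x=41*np.cos(d)-93.9*np.sin(d)-41;z=41*np.sin(d)+93.9*np.cos(d)-93.9
  print(round(d,3),np.round([.97*x,-.243*x,z],1),np.round([-.243*d,-.97*d],3))"
```

```text
0.0 [ 0. -0.  0.] [-0. -0.]
0.069 [-6.4  1.6  2.6] [-0.017 -0.067]
0.139 [-13.    3.3   4.8] [-0.034 -0.135]
0.208 [-19.7   4.9   6.4] [-0.051 -0.202]
0.278 [-26.5   6.6   7.6] [-0.067 -0.269]
0.347 [-33.4   8.4   8.3] [-0.084 -0.337]
0.416 [-40.2  10.1   8.6] [-0.101 -0.404]
0.486 [-47.1  11.8   8.3] [-0.118 -0.471]
0.555 [-54.   13.5   7.5] [-0.135 -0.539]
0.625 [-60.8  15.2   6.2] [-0.152 -0.606]
0.694 [-67.5  16.9   4.5] [-0.169 -0.673]
0.764 [-74.   18.5   2.3] [-0.186 -0.741]
0.833 [-80.4  20.1  -0.4] [-0.202 -0.808]
```

>>> drive_tool:
  commands:
    - {"hand": 0.1, "translation": [-6.5, 1.5, 2.5], "angular": [-0.017, -0.067, 0]}
    - {"hand": 0.1, "translation": [-13, 3.5, 5], "angular": [-0.034, -0.135, 0]}
    - {"hand": 0.1, "translation": [-19.5, 5, 6.5], "angular": [-0.051, -0.202, 0]}
    - {"hand": 0.1, "translation": [-26.5, 6.5, 7.5], "angular": [-0.067, -0.269, 0]}
    - {"hand": 0.1, "translation": [-33.5, 8.5, 8.5], "angular": [-0.084, -0.337, 0]}
    - {"hand": 0.1, "translation": [-40, 10, 8.5], "angular": [-0.101, -0.404, 0]}
    - {"hand": 0.1, "translation": [-40, 10, 8.5], "angular": [-0.101, -0.404, 0]}

```text
t: 18.02
eef_pos: [0.5866, 0.0961, 0.1576]
tool_rot: [0.042, 0.786, 0.615, 0.033]
contact_force: [3.9, -0.1, -2.6]
gripper_width: 0.212
grasp_force: 38.7
```

```bash
python3 st.py
```

```text
t 18.025 eef [0.5866 0.0961 0.1576] box [ 55.1 -44.9 157.6] q [-0.82  0.48  0.69  1.94 -0.37  0.75 -0.18] F [ 3.9 -0.1 -2.6]
zt box [ 0.107  0.001 -0.994] yt [0.994 0.003 0.107] phi -0.1068611581419762 lid a by tool 1.4639351686529203
```

>>> drive_tool:
  commands:
    - {"hand": 0.1, "translation": [-7, 1.5, -0.5], "angular": [-0.017, -0.067, 0]}
    - {"hand": 0.1, "translation": [-14, 3.5, -1], "angular": [-0.034, -0.135, 0]}
    - {"hand": 0.1, "translation": [-20.5, 5, -2.5], "angular": [-0.051, -0.202, 0]}
    - {"hand": 0.1, "translation": [-27.5, 7, -4], "angular": [-0.068, -0.27, 0]}
    - {"hand": 0.1, "translation": [-34, 8.5, -6.5], "angular": [-0.085, -0.337, 0]}
    - {"hand": 0.1, "translation": [-40.5, 10, -9], "angular": [-0.101, -0.404, 0]}
    - {"hand": 0.1, "translation": [-40.5, 10, -9], "angular": [-0.101, -0.404, 0]}
    - {"hand": 0.1, "translation": [-40.5, 10, -9], "angular": [-0.101, -0.404, 0]}

```text
t: 19.02
eef_pos: [0.5476, 0.1061, 0.1491]
tool_rot: [0.204, 0.761, 0.595, 0.159]
contact_force: [-7.6, 1.7, 17.2]
gripper_width: 0.212
grasp_force: 41.5
```

```bash
python3 - <<'E'
import st
from st import *
v=B.T@(np.array(o["eef_pos"])-[.544,.153,0])*1e3-[56.5,0,55]
print("lid a by pos",np.pi-np.arctan2(v[2],v[0])-np.arctan2(9.5,102),"r",np.hypot(v[0],v[2]),o["gripper_width"])
# lid mask check in the scene view
import cv2
bot.read_camera("scene")
r=bot.outline_of("scene","partsbox_lid")
for k in r[:1]:
    m=k["pixels"];ys,xs=np.nonzero(m);print(k["score"],k["position"],len(xs))
    for a in(.95,1.0,1.047,1.1,1.15):
        P=[]
        for X in(0,-110):
            for Zz in(0,19):
                for y in(-81,81):
                    w=B@np.array([56.5+X*np.cos(a)+Zz*np.sin(a),y,55-X*np.sin(a)+Zz*np.cos(a)])/1e3+[.544,.153,0];P.append(proj("scene",w))
        h=cv2.convexHull(np.array(P,np.float32)).astype(np.int32);c=np.zeros(m.shape,np.uint8);cv2.fillConvexPoly(c,h,1)
        print(a,"inside",(m&(c>0)).sum(),"hull",c.sum())
E
```

```text
t 19.025 eef [0.5476 0.1061 0.1491] box [ 14.9 -44.7 149.1] q [-1.32  0.46  1.03  2.3  -0.47  0.17 -0.23] F [-7.6  1.7 17.2]
zt box [ 0.5    0.001 -0.866] yt [0.866 0.001 0.5  ] phi -0.5230516929217532 lid a by tool 1.0477446338731433
lid a by pos 1.0615406600868464 r 102.8505819139319 0.21166213266617762
0.64 [240.8, 149.6] 292
0.95 inside 292 hull 745
1.0 inside 292 hull 703
1.047 inside 292 hull 630
1.1 inside 271 hull 539
1.15 inside 211 hull 488
```

>>> drive_tool:
  commands:
    - {"hand": 0.1, "translation": [-1, 0, 1.5], "angular": [0, 0, 0]}
    - {"hand": 0.1, "translation": [-1, 0, 1.5], "angular": [0, 0, 0]}
    - {"hand": 0.1, "translation": [-1, 0, 1.5], "angular": [0, 0, 0]}
    - {"hand": 0.1, "translation": [-1, 0, 1.5], "angular": [0, 0, 0]}

```text
t: 19.62
eef_pos: [0.5457, 0.1065, 0.1488]
tool_rot: [0.204, 0.761, 0.596, 0.158]
contact_force: [16.2, 1.7, -26.5]
gripper_width: 0.211
grasp_force: 40.4
```

```bash
python3 - <<'E'
from st import *
v=B.T@(np.array(o["eef_pos"])-[.544,.153,0])*1e3-[56.5,0,55]
print("pos a",np.pi-np.arctan2(v[2],v[0])-np.arctan2(9.5,102),np.hypot(v[0],v[2]),o["gripper_width"],o["grasp_force"],"q6",o["q"][5],o["joint_vel"])
E
```

```text
t 19.625 eef [0.5457 0.1065 0.1488] box [ 13.  -44.7 148.8] q [-1.33  0.46  1.03  2.31 -0.46  0.18 -0.23] F [ 16.2   1.7 -26.5]
zt box [ 0.498 -0.001 -0.867] yt [0.867 0.004 0.498] phi -0.521005768605988 lid a by tool 1.0497905581889087
pos a 1.0434287714343906 103.42712518455107 0.21132163250486255 40.35766303539276 q6 0.17535821753944797 [-1.64986259e-04  6.46622132e-04  4.60472176e-04  1.82425443e-04
 -2.52020365e-05  1.03315909e-03  2.82900490e-04]
```

>>> drive_tool:
  commands:
    - {"hand": 0.1, "translation": [0.5, 0, -1], "angular": [0, 0, 0]}
    - {"hand": 0.1, "translation": [0.5, 0, -1], "angular": [0, 0, 0]}
    - {"hand": 0.1, "translation": [0.5, 0, -1], "angular": [0, 0, 0]}
    - {"hand": 0.1, "translation": [0.5, 0, -1], "angular": [0, 0, 0]}

```text
t: 20.12
eef_pos: [0.5467, 0.1063, 0.149]
tool_rot: [0.204, 0.761, 0.595, 0.159]
contact_force: [3.1, 3.5, -1.8]
gripper_width: 0.213
grasp_force: 40.9
```

```bash
python3 - <<'E'
from st import *
v=B.T@(np.array(o["eef_pos"])-[.544,.153,0])*1e3-[56.5,0,55]
print("pos a",np.pi-np.arctan2(v[2],v[0])-np.arctan2(9.5,102),"q6",o["q"][5],o["gripper_width"],o["grasp_force"],np.abs(o["joint_vel"]).max())
E
```

```text
t 20.125 eef [0.5467 0.1063 0.149 ] box [ 13.9 -44.7 149. ] q [-1.33  0.47  1.04  2.31 -0.49  0.17 -0.2 ] F [ 3.1  3.5 -1.8]
zt box [ 0.5    0.001 -0.866] yt [0.866 0.002 0.5  ] phi -0.5230534931066706 lid a by tool 1.047742833688226
pos a 1.0526388788983045 q6 0.17327121494892966 0.21269614056702182 40.89012265205383 0.001896544571110032
```

The lid is at 60° and still, the force on the tool is low, and q6 is within its range. Handing in.

```bash
python3 -c "
from station import bot
print(bot.hand_in())"
```

```text
the job is handed in; nothing more can be done
None
```

The knob is in the middle compartment, the pull is in the right-hand one, and the fingers are holding the lid still at about 60°; I handed the job in at about 20 s, and the hand-in call gave no verdict.

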